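Slide a clamped granite sample across the gap onto the steel bed

TASK

Slide the plywood carrier board, with the granite puck clamped on it, off the plywood shelf and across the open gap onto the steel bed, keeping it flat all the way: never lifted off, and its heavy nose never dipping into the gap. Press it squarely home against the plate of the steel end stop, wherever that has been set, and keep up a gentle but definite push of about one kilogram for a second (never as much as two on the stop, and do not bear down hard on the decks). Then let go and leave it there against the plate, its touch pin still pushed in, without disturbing the other things on the bench.

Things in the scene. Friction and masses are not known exactly. Their poses are not given: they have to be found in the camera images.
- board: Loose plywood carrier board, 150 (its x) by 220 (its y) by 12 mm thick, about 0.7 to 1.0 kg with its load; friction varies. Origin: centre of its underside; +y points to the nose, which leads across the gap; z up. Nose edge at y +110 mm, its underside bevelled up 5 mm over the last 15 mm. It balances only about 70 mm behind the nose: pushed alone it tips into the gap, so hold the tail down level
- puck_top (a point): Centre of the top of the grey granite puck (84 mm across, 34 mm high) clamped on the board near its nose, at x +12, y +64 mm of the board, 46 mm above its underside. The steel toggle clamp stands beside it at x -58 mm, its lever running back to y -18 mm at x -68 mm; nothing is higher than 82 mm above the underside
- grab_bar (a point): Middle of the top of the upright wooden grab bar on the board's tail: 90 mm long (board's x), 14 mm thick (board's y), 45 mm high from the board's top face. The point is 57 mm above the board's underside, 95 mm behind its centre. Pinch it across the 14 mm from above, in the middle; the board is clear for 75 mm towards the nose and ends 8 mm behind the bar
- nose_left (a point): Point on the board's nose edge, 65 mm to the board's -x side, 9 mm above its underside
- nose_right (a point): Point on the board's nose edge, 65 mm to the board's +x side, 9 mm above its underside
- shelf: Fixed scuffed plywood shelf where the board starts: 200 (x) by 260 mm (y), its top 60 mm above the bench and above its origin, which lies under its centre. Its +y edge (rounded, radius 6 mm, 130 mm from the origin) borders the gap.
- bed: Fixed steel bed beyond the gap, in line with the shelf and turned like it: 200 (x) by 340 mm (y), its top 60 mm above the bench and above its origin under its centre, level with the shelf. Its -y edge (rounded, radius 6 mm, 170 mm from the origin) borders the gap, which is 100 to 115 mm wide and open down to the bench.
- stop: Adjustable steel end stop on the bed: a dark bracket carrying, on rods, a flat upright plate 140 mm wide, 34 mm high, that looks to the stop's -y, towards the gap, square to the slide. Origin: on the bed's top, mid-width, where the plate's face lies at its rearmost setting. The plate is locked (rigid) anywhere from 0 to 50 mm nearer the gap than that; the pose does not tell where: find it by feel
- touch_pin (a joint): How far (m) the brass touch pin, 8 mm across, in the middle of the stop plate 8.5 mm above the bed, is pushed in: 0 standing 3 mm proud, 0.003 flush with the plate. Its spring is weak (under 1 N), weaker than the board's friction
- washer: Bystander: orange nylon spacer washer, 44 mm across, 8 mm thick, lying on the bench in the gap; origin under its centre
- nut_driver: Bystander: nut driver, 200 mm long along its x, on the bench on the robot's side of the shelf; origin under the joint of handle and shaft
- mug: Bystander: blue enamel mug, 84 mm across, 85 mm high, on the bench on the side of the gap away from the robot; origin under its centre
- pickup_tool: Bystander: magnetic pickup tool, 230 mm long along its x, on the bench on the side of the shelf away from the robot; origin under its middle
- spare_puck: Bystander: loose granite puck, 84 mm across, 34 mm high, on the bench on the side of the bed away from the robot; origin under its centre
- tape_roll: Bystander: roll of tape, 100 mm across, 25 mm high, on the bench on the robot's side of the bed; origin under its centre

How it is judged:
On the way, in this order (a step that is already met when the one before it is completed fails the run):
1. the board bridges the gap level: its nose bears on the bed while its tail is still over the shelf (y of each of nose_left, nose_right in the frame of bed above -0.16 m and y of grab_bar in the frame of shelf below 0.13 m and contact force between board and bed above 0.5 N and angle between board's own z axis and vertical below 0.05 rad), for 0.15 s.
2. the board is pressed against the end stop with at least 4 N for half a second (contact force between board and stop above 4 N), for 0.5 s.
At the end, for the whole second after the job is handed in: The board lies flat (within 0.03 rad and 3 mm) and at rest on the bed, its middle within 25 mm of the bed's middle line, its nose square to the stop (within 0.04 rad) and within about 1.5 mm of the plate, so that the touch pin is still pushed in by more than 1.3 mm, and the robot has let go (value of joint touch_pin above 0.0013 m and angle between the y axis of board and the y axis of stop, either way round below 0.04 rad and x of board in the frame of bed between -0.025 and 0.025 m and z of board in the frame of bed between 0.057 and 0.063 m and angle between board's own z axis and vertical below 0.03 rad and linear speed of board below 0.01 m/s and contact force between the fingers and board below 0.1 N).
It fails at once if the nose dips more than 8 mm below the decks, or the board tilts more than 0.06 rad (z of any of nose_left, nose_right in the frame of shelf below 0.061 m or angle between board's own z axis and vertical above 0.06 rad).
It fails at once if the board is lifted more than 8 mm off the decks (z of board in the frame of shelf above 0.068 m).
It fails at once if the board is pressed on the stop with more than 20 N (contact force between board and stop above 20 N).
It fails at once if the board is pressed on the shelf or the bed with more than 40 N (contact force between board and shelf above 40 N or contact force between board and bed above 40 N).
It fails at once if another thing on the bench is moved by more than 20 mm (distance of any of washer, nut_driver, mug, pickup_tool, spare_puck, tape_roll from where it was at the start of the episode above 0.02 m).
It also fails if it takes over 66 s, if anything falls off the work surface, if the arm or the gripper's body presses on something with over 40 N, if the wrist force passes 120 N, or if a joint passes its speed limit or range.

ROBOT

A 7-joint arm with a two-finger parallel gripper is mounted at the origin on the work surface. World frame = base frame: x ahead of the robot, y to its left, z up, the work surface at z = 0. Lengths are in m, angles in rad, forces in N, time in s.
With the tool pointing down it reaches from about 0.425 to 0.925 m from the base axis. Payload 6.8 kg.
Tool frame: the origin (TCP) lies on the mounting face of the last link; the fingertips stand 173 mm ahead of it and the grasp point (between the pads) lies 155 mm ahead of it; z points along the fingers, y is the direction in which the jaws open and shut (so a half turn about z gives the same grasp; the last joint's range is limited). The gripper opens to 85 mm and grips with 20 to 120 N. Pads are 22 mm wide; open, the fingers measure 114 mm over their backs; the gripper's body (76 mm by 85 mm) begins 54 mm behind the grasp point. The pads swing forward as they close: fully open they stand 13 mm farther back than shut.
Start: joints at [-1.413, 0.477, 0.022, 1.555, -0.011, 1.109, -0.083], TCP at [0.177, 0.651, 0.405] pointing down, gripper open.
Joint ranges: [-2.96, 2.96], [-0.34, 2.1], [-1.41, 1.46], [0.24, 2.44], [-1.37, 4.51], [0.17, 1.92], [-2.96, 2.96]. Speed limits (rad/s): [2.39, 2.39, 3.14, 3.14, 3.14, 3.14, 3.14].

INTERFACE

Orientations are given as a unit quaternion [w, x, y, z].
In Python, from station import sensors, read_camera, bot gives the robot as it stands. The module is installed in compiled form; this text tells all that it offers.
- The arm moves only by the tool play_rows, never from a script. Its argument "commands" is a list of rows, each a list of 4 numbers: the shift along the tool's x, y, z in m, then the turn about the tool's z in degrees. A call has 1 to 20 rows; each row shifts and turns the commanded pose from where the row before left it, along the tool's axes as they then stand; what a row does not reach is not made up. A row lasts 1/10 s, in which the tool goes at most 50 mm and 8.59 degrees, less where a joint would pass 70% of its speed; a pose out of reach is approached as far as the arm can. A call with a gripper value outside its range is refused whole. "claw" is the finger opening in m, from 0 to 0.0854, set as the call begins (left out, the last holds). The fingers move at their own pace and stop on an object; "force" is the grip in N (left out, the last holds). Time passes only in rows, so rows that do not move let the fingers close. It gives the time, the measured TCP pose, the force and the opening at its end, in the units of the state.
- sensors.get_obs(): the state, without advancing time (a new reading comes with each control period).
- read_camera(name): name is "scene" or "top" or "wrist"; returns a dict with "frame" (384x512x3 uint8, blue, green, red), "depth" (384x512 float32, m along the optical axis (not along the pixel's ray), 0 where there is no reading), "fx", "fy", "cx", "cy" (pixels), "rvec" (rotation vector, rad) and "tvec" (3), from world to camera coordinates, as OpenCV has them; the wrist camera has in their place "T_tool_cam" (4x4, takes a point from camera to tool coordinates, whose origin is the TCP and whose axes are the flange's). Camera axes: x right, y down, z forward; pixel columns grow to the right and rows downward; lengths in m; the calibration is good to about 2 mm. A picture is of the moment at which its call begins: read the wrist's pose just before it.
- bot.hand_in(): hands the job in, once; it reports no verdict.
The state is a dict: "t": time; "q": joint angles; "joint_vel": joint speeds; "joint_torque": joint torques, N m; "eef_pos": TCP position; "tool_rot": TCP orientation; "contact_force": force on the tool from outside, world axes, zero at the start; "torque": the same for the moment, N m; "gripper_width": opening from 0.0 (shut) to 1.0 (fully open).
Only numpy, scipy, OpenCV 4.12 (cv2) and the standard library are available. Lean on these libraries where they do the work, as an engineer would, in place of code of your own. Each camera call takes 0.05 s, during which the arm holds its last target.

## Working session

There is one attempt and no reset: what is moved stays moved. The work goes in short steps, Python scripts to look and compute and a tool call to move; the robot and the scene stay as the last step left them, time stands still between calls to the robot, and variables do not carry over. Pictures are saved under pics/ and viewed, and the job is handed in when it is done.

Besides the shell and the picture viewer there is one more tool, called after "Call:" by a JSON object that holds its "name" and its "arguments", one argument or row to a line. play_rows: Moves the arm, as the interface text tells. Its arguments: {"type":"object","properties":{"commands":{"type":"array"},"claw":{"type":"number"},"force":{"type":"number"}},"required":["commands"]}

```bash
mkdir -p pics; cat > h.py <<'E'
import numpy as np, cv2
from station import sensors, read_camera, bot
from scipy.spatial.transform import Rotation as R
def obs():
    return sensors.get_obs()
def cam(name):
    o=obs(); c=read_camera(name)
    if 'rvec' in c and c.get('rvec') is not None and name!='wrist':
        Rm=cv2.Rodrigues(np.array(c['rvec'],float))[0]; t=np.array(c['tvec'],float).ravel()
        T=np.eye(4); T[:3,:3]=Rm.T; T[:3,3]=-Rm.T@t
    else:
        q=o['tool_rot']; W=np.eye(4); W[:3,:3]=R.from_quat([q[1],q[2],q[3],q[0]]).as_matrix(); W[:3,3]=o['eef_pos']
        T=W@np.array(c['T_tool_cam'])
    return c,T
def cloud(c,T):
    d=c['depth']; h,w=d.shape; u,v=np.meshgrid(np.arange(w),np.arange(h))
    P=np.stack([(u-c['cx'])/c['fx']*d,(v-c['cy'])/c['fy']*d,d],-1)
    X=P@T[:3,:3].T+T[:3,3]; X[d<=0]=np.nan
    return X
E
python3 - <<'E'
from h import *
o=obs(); print({k:np.round(v,3) for k,v in o.items()})
for n in ['scene','top','wrist']:
    c,T=cam(n); cv2.imwrite(f'pics/{n}0.png',c['frame']); np.savez(f'{n}0.npz',d=c['depth'],f=c['frame'],X=cloud(c,T),T=T)
    print(n,c['fx'],T.round(3).tolist())
E
```

```text
{'t': np.float64(0.0), 'q': array([-1.413,  0.478,  0.022,  1.556, -0.012,  1.109, -0.083]), 'joint_vel': array([-0.002, -0.   , -0.   ,  0.001, -0.001,  0.001,  0.   ]), 'joint_torque': array([ 0.0000e+00, -5.9645e+01,  1.6080e+00, -2.8120e+01,  1.2000e-02,
        9.0000e-03, -0.0000e+00]), 'eef_pos': array([0.177, 0.651, 0.404]), 'tool_rot': array([-0.   ,  0.133,  0.991, -0.001]), 'contact_force': array([ 0.355, -0.212,  0.365]), 'torque': array([ 0.028, -0.011,  0.005]), 'gripper_width': np.float64(1.001)}
scene 389.6851874315846 [[0.645, 0.492, -0.585, 1.052], [0.764, -0.392, 0.513, -0.431], [0.023, -0.778, -0.628, 0.657], [0.0, 0.0, 0.0, 1.0]]
top 346.9098455543506 [[0.002, -0.998, 0.057, 0.479], [-1.0, -0.001, 0.01, 0.026], [-0.01, -0.057, -0.998, 1.119], [0.0, 0.0, 0.0, 1.0]]
wrist 335.2131598970896 [[0.263, 0.912, 0.315, 0.094], [0.965, -0.248, -0.087, 0.673], [-0.001, 0.327, -0.945, 0.372], [0.0, 0.0, 0.0, 1.0]]
```

View pics/top0.png

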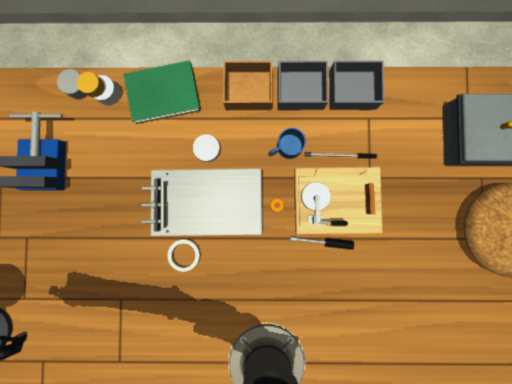

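View pics/scene0.png

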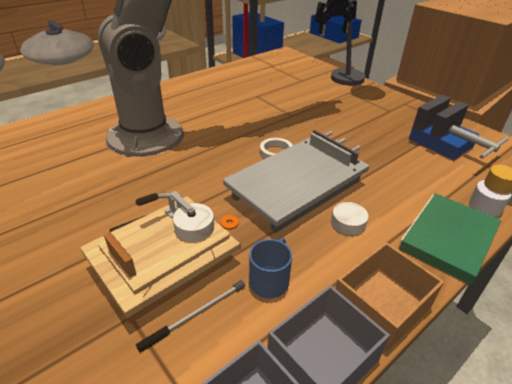

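View pics/wrist0.png

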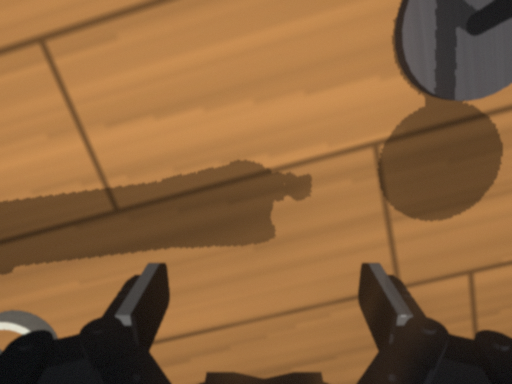

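The top view shows the bed at left (152–262, 168–235), the shelf with the board at right (296–382, 168–234), the grab bar at (370,198) and the washer at (277,205). Next I measure these.

```bash
python3 - <<'E'
from h import *
for n in ['top','scene']:
    z=np.load(n+'0.npz'); X=z['X']; 
    def sel(name,x0,x1,y0,y1,z0,z1):
        m=(X[...,0]>x0)&(X[...,0]<x1)&(X[...,1]>y0)&(X[...,1]<y1)&(X[...,2]>z0)&(X[...,2]<z1)
        P=X[m]; 
        if len(P)<5: print(n,name,len(P)); return
        r=cv2.minAreaRect((P[:,:2]*1000).astype(np.float32))
        print(n,name,len(P),'zmed',np.median(P[:,2]).round(4),'rect c',np.round(r[0],1),'size',np.round(r[1],1),'ang',round(r[2],2),'mean',(P[:,:2].mean(0)*1000).round(1))
    sel('bed',0.3,0.7,-0.02,0.4,.05,.068)
    sel('bedlow',0.3,0.7,-0.02,0.29,.05,.068)
    sel('shelf+board',0.3,0.7,-0.45,-0.05,.05,.08)
    sel('board',0.3,0.7,-0.45,-0.05,.0675,.078)
    sel('bar',0.3,0.7,-0.45,-0.26,.100,.125)
    sel('puck',0.3,0.7,-0.25,-0.05,.102,.110)
    sel('stop',0.3,0.7,0.2,0.45,.075,.12)
E
```

```text
top bed 6716 zmed 0.059 rect c [530.4 169.6] size [252.2 375.2] ang 1.01 mean [504.3 174.9]
top bedlow 5829 zmed 0.059 rect c [531.  136.7] size [252.2 309.5] ang 1.01 mean [504.1 153. ]
top shelf+board 4491 zmed 0.069 rect c [ 554.7 -199.3] size [289.8 293. ] ang 0.69 mean [ 510.7 -218.5]
top board 2493 zmed 0.0712 rect c [ 567.5 -185.1] size [265.7 255.2] ang 1.79 mean [ 512.9 -214.8]
top bar 205 zmed 0.1154 rect c [ 513.4 -300.5] size [89.6 15.2] ang 1.78 mean [ 512.7 -298.9]
top puck 548 zmed 0.1052 rect c [ 511.7 -134.1] size [ 81.6 105.1] ang 51.07 mean [ 522.3 -140.7]
top stop 545 zmed 0.0879 rect c [495.9 342. ] size [158.2  69.2] ang 0.72 mean [495.4 329.7]
scene bed 6081 zmed 0.0608 rect c [507.1 154.5] size [249.1 381.7] ang 8.9 mean [512.3 154.6]
scene bedlow 5514 zmed 0.0607 rect c [528.3 137.3] size [257.7 308.4] ang 0.92 mean [510.8 138.5]
scene shelf+board 8227 zmed 0.071 rect c [ 552.7 -199.1] size [297.7 294.4] ang 1.01 mean [ 537.  -237.5]
scene board 4376 zmed 0.0727 rect c [ 566.2 -184.5] size [272.7 262. ] ang 2.18 mean [ 524.5 -224.4]
scene bar 404 zmed 0.117 rect c [ 510.4 -302.2] size [92.1 14.5] ang 1.83 mean [ 517.5 -303.1]
scene puck 836 zmed 0.1065 rect c [ 508.2 -152.1] size [109.1  83. ] ang 39.74 mean [ 522.  -145.7]
scene stop 655 zmed 0.0892 rect c [492.7 340.6] size [161.6  73. ] ang 0.06 mean [498.9 321.4]
```

```bash
python3 - <<'E'
from h import *
z=np.load('top0.npz'); f=z['f']
cv2.imwrite('pics/topz.png',cv2.resize(f[155:265,130:400],None,fx=2.9,fy=2.9,interpolation=cv2.INTER_CUBIC))
X=z['X']
for v,u in [(200,300),(230,300),(172,300),(230,345),(198,370),(200,220),(205,277),(190,315),(200,350),(172,378)]: print((u,v),X[v,u].round(4))
E
```

```text
(300, 200) [ 0.5101 -0.0999  0.0715]
(300, 230) [ 0.4193 -0.101   0.0584]
(300, 172) [ 0.5958 -0.1014  0.0635]
(345, 230) [ 0.4197 -0.237   0.06  ]
(370, 198) [ 0.5149 -0.2969  0.1138]
(220, 200) [0.51   0.1427 0.0622]
(277, 205) [ 0.496  -0.0346 -0.0031]
(315, 190) [ 0.5385 -0.1401  0.1036]
(350, 200) [ 0.5102 -0.2498  0.0738]
(378, 172) [ 0.5964 -0.3401  0.0596]
```

View pics/topz.png

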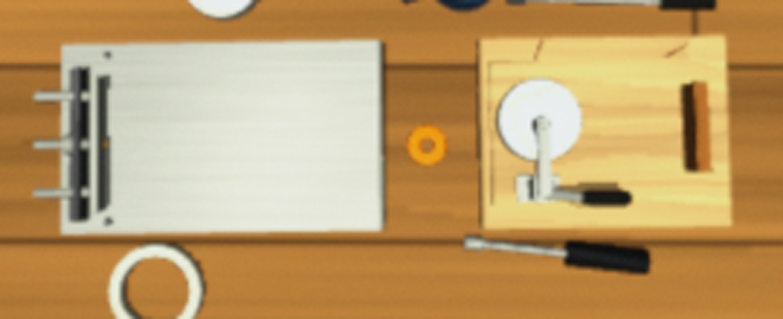

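```bash
cat > edges.py <<'E'
from h import *
def plane(c,T,uv,z):
    uv=np.atleast_2d(uv).astype(float)
    d=np.stack([(uv[:,0]-c['cx'])/c['fx'],(uv[:,1]-c['cy'])/c['fy'],np.ones(len(uv))],1)@T[:3,:3].T
    s=(z-T[2,3])/d[:,2]
    return T[:3,3]+s[:,None]*d
def fit(P):  # line fit: returns point & angle (deg) of dir
    vx,vy,x,y=cv2.fitLine((P[:,:2]*1000).astype(np.float32),cv2.DIST_HUBER,0,.01,.01).ravel()
    return np.array([x,y]).round(2),round(np.degrees(np.arctan2(vy,vx))%180,2)
def grad_edges(g,lo,hi,fixed,axis,thr=8):
    "for each index in fixed range, subpixel position of strongest grad along other axis within lo..hi"
    out=[]
    for i in range(*fixed):
        line=g[lo:hi,i] if axis=='v' else g[i,lo:hi]
        d=np.abs(np.gradient(line)); k=int(d.argmax())
        if d[k]<thr: continue
        a=slice(max(k-2,0),k+3); p=(np.arange(len(d))[a]*d[a]).sum()/d[a].sum()+lo
        out.append((i,p) if axis=='v' else (p,i))
    return np.array(out)
E
python3 - <<'E'
from edges import *
c,T=cam('top')
f=c['frame'].astype(float); sat=f.max(2)-f.min(2); g=f.mean(2); b=f[...,0]
for nm,im,z,args in [('bed +x edge',sat,.06,(163,175,(165,255),'v')),('bed -x edge',sat,.06,(228,242,(165,255),'v')),('bed gap edge',sat,.06,(255,270,(172,230),'u')),
   ('shelf +x',b,.06,(162,173,(305,375),'v')),('shelf -x',b,.06,(228,240,(305,375),'v')),('shelf gap',b,.06,(290,299,(180,225),'u')),('shelf back',b,.06,(377,388,(172,230),'u'))]:
    e=grad_edges(im,*args); P=plane(c,T,e,z); print(nm,len(e),*fit(P))
E
```

```text
bed +x edge 90 [605.55 176.02] 90.85
bed -x edge 90 [404.91 140.99] 90.93
bed gap edge 58 [518.87  13.6 ] 0.31
shelf +x 70 [ 611.   -230.34] 90.7
shelf -x 70 [ 410.39 -224.17] 90.68
shelf gap 45 [517.17 -87.52] 1.2
shelf back 58 [ 522.74 -346.6 ] 0.71
```

Call:
{"name": "play_rows", "arguments": {
  "commands": [
    [-0.032,-0.012,0,0],
    [-0.032,-0.012,0,0],
    [-0.032,-0.012,0,0],
    [-0.032,-0.012,0,0],
    [-0.032,-0.012,0,0],
    [-0.032,-0.012,0,0],
    [-0.032,-0.012,0,0],
    [-0.032,-0.012,0,0],
    [-0.032,-0.012,0,0],
    [-0.032,-0.012,0,0],
    [0,0,0,-5],
    [0,0,0,-5],
    [0,0,0,-5],
    [0,0,0,-2]
  ],
  "claw": 0.0854,
  "force": 60
}}

```text
t: 1.6
eef_pos: [0.4546, 0.4513, 0.4044]
tool_rot: [-0.0, -0.017, 1.0, -0.0]
contact_force: [-0.8, -0.9, 0.4]
gripper_width: 0.998
```

Call:
{"name": "play_rows", "arguments": {
  "commands": [
    [-0.002,-0.04,0,0],
    [-0.002,-0.04,0,0],
    [-0.002,-0.04,0,0],
    [-0.002,-0.04,0,0],
    [-0.002,-0.04,0,0],
    [-0.002,-0.04,0,0],
    [-0.002,-0.04,0,0],
    [-0.002,-0.04,0,0],
    [-0.002,-0.04,0,0],
    [-0.002,-0.04,0,0],
    [-0.002,-0.04,0,0],
    [-0.002,-0.04,0,0],
    [-0.002,-0.04,0,0],
    [-0.002,-0.04,0,0],
    [-0.002,-0.04,0,0],
    [-0.002,-0.04,0,0],
    [-0.002,-0.04,0,0],
    [-0.002,-0.04,0,0],
    [0,-0.03,0,0],
    [0,0,0,0]
  ]
}}

```text
t: 3.6
eef_pos: [0.5123, -0.3018, 0.4047]
tool_rot: [-0.0, -0.012, 1.0, -0.001]
contact_force: [-0.9, 0.4, 0.5]
gripper_width: 1.0
```

```bash
python3 - <<'E'
from edges import *
o=obs(); print(o['eef_pos'].round(4),o['tool_rot'].round(4),o['contact_force'].round(2))
c,T=cam('wrist'); cv2.imwrite('pics/w1.png',c['frame']); X=cloud(c,T); np.savez('w1.npz',X=X,f=c['frame'],T=T,K=[c['fx'],c['fy'],c['cx'],c['cy']])
def sel(name,x0,x1,y0,y1,z0,z1):
    m=(X[...,0]>x0)&(X[...,0]<x1)&(X[...,1]>y0)&(X[...,1]<y1)&(X[...,2]>z0)&(X[...,2]<z1)
    P=X[m]
    if len(P)<5: print(name,len(P)); return
    r=cv2.minAreaRect((P[:,:2]*1000).astype(np.float32))
    print(name,len(P),'zmed',np.median(P[:,2]).round(4),'c',np.round(r[0],1),'size',np.round(r[1],1),'ang',round(r[2],2),'mean',(P[:,:2].mean(0)*1000).round(1))
sel('bar',0.4,0.62,-0.34,-0.26,.108,.125)
sel('board',0.3,0.7,-0.33,-0.18,.066,.08)
E
```

```text
[ 0.5123 -0.3018  0.4047] [-2.000e-04 -1.210e-02  9.999e-01 -1.500e-03] [-0.87  0.36  0.53]
bar 1881 zmed 0.1164 c [ 510.3 -301.7] size [90.3 13.9] ang 1.92 mean [ 507.3 -301.7]
board 20484 zmed 0.0715 c [ 509.4 -247.7] size [150.7 138.4] ang 1.38 mean [ 503.1 -245.1]
```

View pics/w1.png

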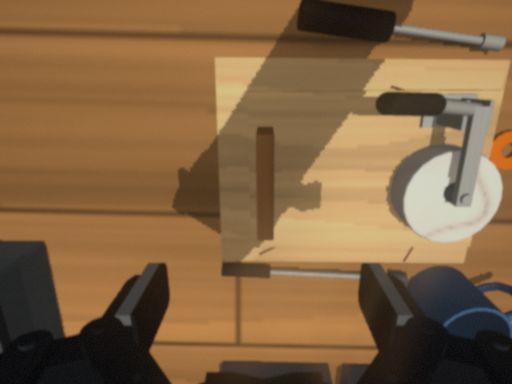

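The wrist view shows the bar at (265,183) clear in the shadow, and the clamp lever ahead of it at (410,103). The space around the bar is free, so I descend.

Call:
{"name": "play_rows", "arguments": {
  "commands": [
    [0.001,0,0.02,-0.4],
    [0,0,0.02,0],
    [0,0,0.02,0],
    [0,0,0.02,0],
    [0,0,0.02,0],
    [0,0,0.02,0],
    [0,0.0005,0.01,0],
    [0,0,0.01,0],
    [0,0,0.01,0],
    [0,0,0,0],
    [0,0,0,0]
  ]
}}

```text
t: 4.75
eef_pos: [0.5128, -0.2967, 0.2549]
tool_rot: [0.0, -0.019, 1.0, -0.0]
contact_force: [0.2, -0.9, -0.2]
gripper_width: 1.002
```

```bash
python3 - <<'E'
from edges import *
o=obs(); print(o['eef_pos'].round(4),o['tool_rot'].round(4),o['contact_force'].round(2))
c,T=cam('wrist'); cv2.imwrite('pics/w2.png',c['frame'])
E
```

```text
[ 0.5128 -0.2967  0.2549] [ 1.000e-04 -1.890e-02  9.998e-01 -1.000e-04] [ 0.24 -0.89 -0.18]
```

View pics/w2.png

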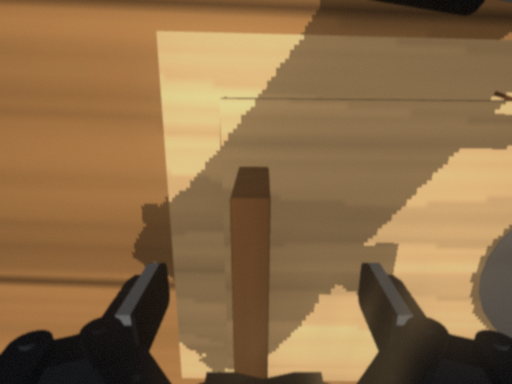

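Call:
{"name": "play_rows", "arguments": {
  "commands": [
    [0.002,-0.004,0.001,0.3],
    [0,0,0.001,0],
    [0,0,0,0],
    [0,0,0,0]
  ]
}}

```text
t: 5.2
eef_pos: [0.5108, -0.3007, 0.2528]
tool_rot: [0.0, -0.016, 1.0, -0.0]
contact_force: [0.2, -0.0, 0.4]
gripper_width: 1.0
```

```bash
python3 - <<'E'
from edges import *
o=obs(); print(o['eef_pos'].round(4),o['tool_rot'].round(4),o['contact_force'].round(2))
c,T=cam('wrist'); X=cloud(c,T); cv2.imwrite('pics/w3.png',c['frame'])
m=(X[...,0]>.4)&(X[...,0]<.6)&(X[...,1]>-.34)&(X[...,1]<-.26)&(X[...,2]>.11)&(X[...,2]<.125)
P=X[m];print(len(P)); r=cv2.minAreaRect((P[:,:2]*1000).astype(np.float32)); print(r,np.median(P[:,2]))
E
```

```text
[ 0.5108 -0.3007  0.2528] [ 1.000e-04 -1.630e-02  9.999e-01 -0.000e+00] [ 0.21 -0.    0.42]
6642
((502.6219787597656, -301.9561767578125), (75.9219741821289, 14.075788497924805), 1.5936245918273926) 0.11635708142999908
```

Call:
{"name": "play_rows", "arguments": {
  "commands": [
    [0,-0.0012,0,0],
    [0,0,0,0],
    [0,0,0,0],
    [0,0,0,0],
    [0,0,0,0],
    [0,0,0,0],
    [0,0,0,0],
    [0,0,0,0],
    [0,0,0,0],
    [0,0,0,0]
  ],
  "claw": 0.0,
  "force": 60
}}

```text
t: 6.25
eef_pos: [0.511, -0.302, 0.2528]
tool_rot: [0.0, -0.016, 1.0, -0.0]
contact_force: [0.8, -0.5, 1.1]
gripper_width: 0.153
```

```bash
python3 - <<'E'
from edges import *
o=obs(); print(o['t'],o['eef_pos'].round(4),o['tool_rot'].round(4),o['contact_force'].round(2),o['torque'].round(2),o['gripper_width'])
E
```

```text
6.25 [ 0.511  -0.302   0.2528] [ 2.000e-04 -1.630e-02  9.999e-01 -1.000e-04] [ 0.76 -0.46  1.08] [-0.07 -0.12 -0.15] 0.15292366971081497
```

Call:
{"name": "play_rows", "arguments": {
  "commands": [
    [0,0,0.0005,0],
    [0,0.004,0,0.2],
    [0,0.008,0,0.2],
    [0,0.01,0,0.2],
    [0,0.01,0,0.2],
    [0,0.01,0,0.25],
    [0,0.004,0,0],
    [0,0,0,0]
  ],
  "force": 100
}}

```text
t: 7.05
eef_pos: [0.5099, -0.2563, 0.2528]
tool_rot: [0.001, -0.007, 1.0, -0.001]
contact_force: [0.1, -2.8, 5.8]
gripper_width: 0.154
```

```bash
cat > s.py <<'E'
from h import *
o=obs(); q=o['tool_rot']; M=R.from_quat([q[1],q[2],q[3],q[0]]).as_matrix()
print('t',round(float(o['t']),2),o['eef_pos'].round(4),'yaw',np.degrees(np.arctan2(M[1,1],M[0,1])).round(2)-90,'zdir',M[:,2].round(4),'F',o['contact_force'].round(2),'M',o['torque'].round(2),o['gripper_width'].round(3))
E
python3 s.py
```

```text
Traceback (most recent call last):
  File "s.py", line 3, in <module>
    print('t',round(float(o['t']),2),o['eef_pos'].round(4),'yaw',np.degrees(np.arctan2(M[1,1],M[0,1])).round(2)-90,'zdir',M[:,2].round(4),'F',o['contact_force'].round(2),'M',o['torque'].round(2),o['gripper_width'].round(3))
                                                                                                                                                                                                   ^^^^^^^^^^^^^^^^^^^^^^^^
AttributeError: 'float' object has no attribute 'round'
```

Call:
{"name": "play_rows", "arguments": {
  "commands": [
    [0,0.006,0,0],
    [0,0.01,0,0],
    [0,0.01,0,0],
    [0,0.01,0,0],
    [0,0.006,0,0],
    [0,0,0,0]
  ]
}}

```text
t: 7.65
eef_pos: [0.5094, -0.2141, 0.2528]
tool_rot: [0.001, -0.007, 1.0, -0.001]
contact_force: [-0.4, -2.2, 6.5]
gripper_width: 0.152
```

```bash
sed -i "s/o\['gripper_width'\].round(3)/o['gripper_width']/" s.py; python3 s.py; python3 - <<'E'
from h import *
c,T=cam('scene'); cv2.imwrite('pics/s1.png',c['frame']); X=cloud(c,T)
m=(X[...,1]>-.2)&(X[...,1]<.0)&(X[...,2]>.06)&(X[...,2]<.08)&(X[...,0]>.40)&(X[...,0]<.62)
P=X[m]; A=np.c_[P[:,:2]-[.51,-.05],np.ones(len(P))]; print(len(P),np.linalg.lstsq(A,P[:,2],rcond=None)[0].round(4), np.nanmax(P[:,1]))
E
```

```text
t 7.65 [ 0.5094 -0.2141  0.2528] yaw 0.8299999999999983 zdir [ 0.0012 -0.0011 -1.    ] F [-0.37 -2.18  6.47] M [-0.42  0.12 -0.03] 0.15210061941673753
3323 [-0.0446  0.0127  0.0732] -0.007692593416893934
```

View pics/s1.png

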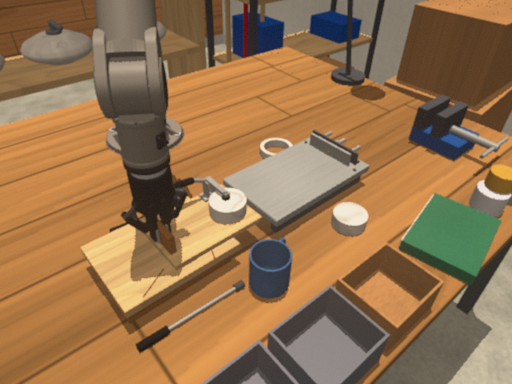

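The board is level and held by the bar, and its nose is close to the bed edge near (245,195). I keep going, slowly.

Call:
{"name": "play_rows", "arguments": {
  "commands": [
    [0,0.005,0,0],
    [0,0.005,0,0],
    [0,0.005,0,0],
    [0,0.005,0,0],
    [0,0.005,0,0],
    [0,0.005,0,0],
    [0,0.005,0,0],
    [0,0.005,0,0],
    [0,0,0,0]
  ]
}}

```text
t: 8.6
eef_pos: [0.509, -0.1751, 0.2531]
tool_rot: [0.001, -0.007, 1.0, -0.001]
contact_force: [0.3, -4.6, 6.7]
gripper_width: 0.147
```

```bash
python3 s.py
```

```text
t 8.6 [ 0.509  -0.1751  0.2531] yaw 0.7900000000000063 zdir [ 0.0022 -0.0024 -1.    ] F [ 0.27 -4.61  6.66] M [-1.08  0.13  0.  ] 0.14732333660702748
```

Call:
{"name": "play_rows", "arguments": {
  "commands": [
    [0,0.005,0,0],
    [0,0.006,0,0],
    [0,0.006,0,0],
    [0,0.005,0,0],
    [0,0,-0.0005,0],
    [0,0,0,0],
    [0,0,0,0],
    [0,0,0,0]
  ],
  "force": 60
}}

```text
t: 9.4
eef_pos: [0.5083, -0.1523, 0.2528]
tool_rot: [0.0, -0.007, 1.0, -0.0]
contact_force: [-0.5, -3.9, 4.2]
gripper_width: 0.148
```

```bash
python3 s.py;python3 - <<'E'
from h import *
c,T=cam('scene'); cv2.imwrite('pics/s2.png',c['frame']); X=cloud(c,T)
c,T=cam('top'); cv2.imwrite('pics/t2.png',c['frame'][150:270,120:400].repeat(2,0).repeat(2,1))
m=(X[...,1]>-.2)&(X[...,1]<.1)&(X[...,2]>.067)&(X[...,2]<.08)&(X[...,0]>.40)&(X[...,0]<.62)
P=X[m]; A=np.c_[P[:,:2]-[.51,-.05],np.ones(len(P))]; print(len(P),np.linalg.lstsq(A,P[:,2],rcond=None)[0].round(4), np.nanmax(P[:,1]))
E
```

```text
t 9.4 [ 0.5083 -0.1523  0.2528] yaw 0.7999999999999972 zdir [ 3.e-04 -3.e-04 -1.e+00] F [-0.52 -3.95  4.2 ] M [-0.85  0.09 -0.08] 0.14765623875031397
2818 [-0.0074  0.0044  0.073 ] 0.054355080325478755
```

View pics/s2.png

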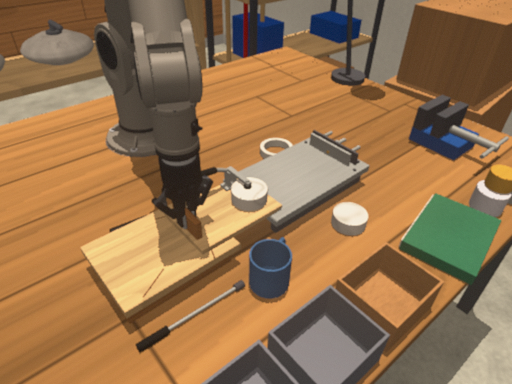

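View pics/t2.png

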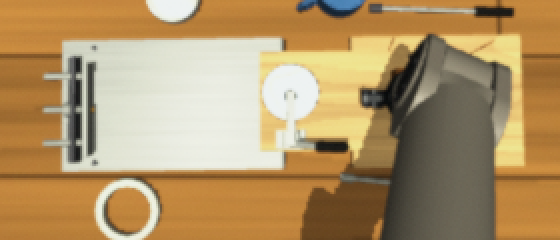

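Call:
{"name": "play_rows", "arguments": {
  "commands": [
    [0,0.005,-0.0003,0],
    [0,0.006,0,0],
    [0,0.006,0,0],
    [0,0.005,0,0],
    [0,0,-0.0003,0],
    [0,0,0,0],
    [0,0,0,0],
    [0,0,0,0]
  ],
  "force": 40
}}

```text
t: 10.3
eef_pos: [0.5078, -0.1291, 0.2529]
tool_rot: [-0.001, -0.007, 1.0, 0.001]
contact_force: [0.6, 2.0, -4.1]
gripper_width: 0.147
```

```bash
python3 s.py
```

```text
t 10.3 [ 0.5078 -0.1291  0.2529] yaw 0.8599999999999994 zdir [-0.0011  0.0011 -1.    ] F [ 0.55  1.99 -4.05] M [ 0.1  -0.26 -0.09] 0.14662274141485093
```

Call:
{"name": "play_rows", "arguments": {
  "commands": [
    [0,0.005,0.0003,0],
    [0,0.01,0,0],
    [0,0.01,0,0],
    [0,0.01,0,0],
    [0,0.01,0,0],
    [0,0.01,0,0],
    [0,0.01,0,0],
    [0,0.01,0,0],
    [0,0.005,0,0],
    [0,0,0,0]
  ],
  "force": 60
}}

```text
t: 11.3
eef_pos: [0.5068, -0.0481, 0.2528]
tool_rot: [-0.0, -0.008, 1.0, 0.001]
contact_force: [-0.5, 3.3, -2.4]
gripper_width: 0.149
```

```bash
python3 s.py; python3 - <<'E'
from edges import *
z=np.load('top0.npz'); c=dict(fx=0); 
c,T=cam('top'); f=c['frame']; cv2.imwrite('pics/t3.png',cv2.resize(f[155:265,130:330],None,fx=4,fy=4,interpolation=cv2.INTER_CUBIC))
X=cloud(c,T); m=(X[...,0]>.4)&(X[...,0]<.6)&(X[...,1]>.2)&(X[...,1]<.4)&(X[...,2]>.085)&(X[...,2]<.1)
P=X[m]; print(len(P),P[:,1].min(),np.median(P[:,2]),np.sort(P[:,1])[:40:4].round(4))
E
```

```text
t 11.3 [ 0.5068 -0.0481  0.2528] yaw 0.9300000000000068 zdir [-5.0e-04  1.4e-03 -1.0e+00] F [-0.51  3.28 -2.37] M [ 0.35 -0.11 -0.01] 0.1488361249468943
385 0.3070867490332426 0.09216219633859879 [0.3071 0.3072 0.3075 0.3079 0.3082 0.3085 0.3086 0.3087 0.3088 0.3089]
```

View pics/t3.png

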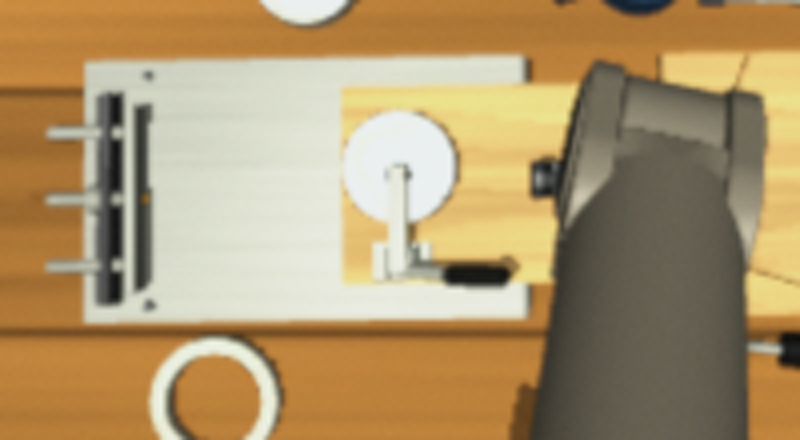

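Call:
{"name": "play_rows", "arguments": {
  "commands": [
    [0,0.006,0.0001,0.1],
    [0,0.01,0,0],
    [0,0.01,0,0],
    [0,0.01,0,0],
    [0,0.01,0,0],
    [0,0.01,0,0],
    [0,0.01,0,0],
    [0,0.01,0,0],
    [0,0.01,0,0],
    [0,0.01,0,0],
    [0,0.01,0,0],
    [0,0.006,0,0],
    [0,0.002,0,0]
  ]
}}

```text
t: 12.65
eef_pos: [0.5053, 0.0651, 0.2529]
tool_rot: [-0.0, -0.007, 1.0, 0.0]
contact_force: [0.8, -3.6, -1.9]
gripper_width: 0.152
```

```bash
python3 s.py; python3 - <<'E'
from edges import *
c,T=cam('top'); f=c['frame']; cv2.imwrite('pics/t4.png',cv2.resize(f[155:265,130:330],None,fx=4,fy=4,interpolation=cv2.INTER_CUBIC))
c,T=cam('scene'); f=c['frame']; cv2.imwrite('pics/s4.png',cv2.resize(f[110:240,200:400],None,fx=4,fy=4,interpolation=cv2.INTER_CUBIC))
E
```

```text
t 12.65 [0.5053 0.0651 0.2529] yaw 0.7900000000000063 zdir [-1.e-04  2.e-04 -1.e+00] F [ 0.78 -3.62 -1.95] M [-0.76  0.01  0.04] 0.15221976479933622
```

View pics/t4.png

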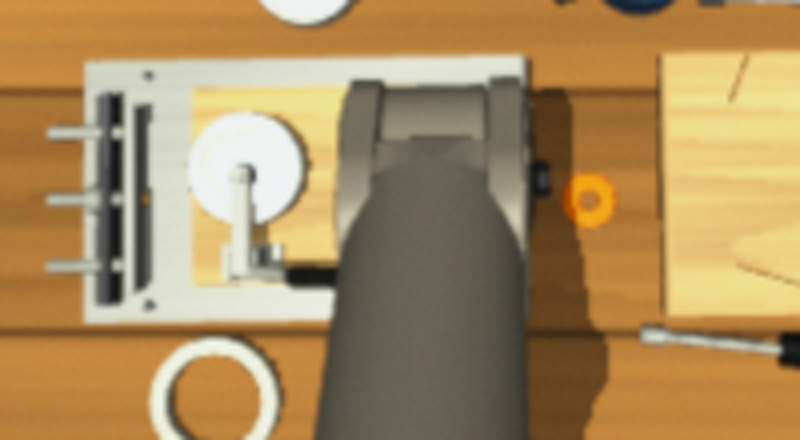

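View pics/s4.png

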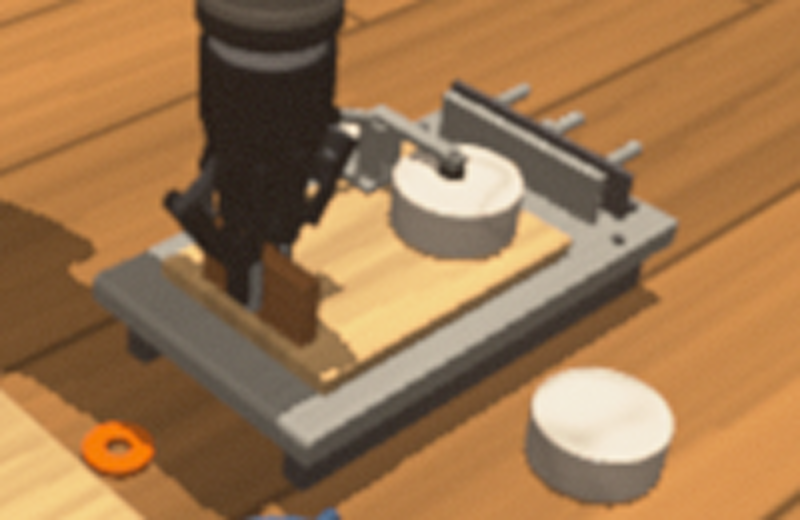

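The nose is about 32 mm short of the plate in the top view (193 px against 150 px at 0.76 mm/px). I go closer, then feel for the plate in small steps.

Call:
{"name": "play_rows", "arguments": {
  "commands": [
    [0,0.005,0,0],
    [0,0.005,0,0],
    [0,0.005,0,0],
    [0,0.004,0,0],
    [0,0.002,0,0],
    [0,0.001,0,0],
    [0,0.001,0,0]
  ]
}}

```text
t: 13.45
eef_pos: [0.505, 0.087, 0.2529]
tool_rot: [-0.0, -0.006, 1.0, -0.0]
contact_force: [1.1, -3.9, -1.4]
gripper_width: 0.148
```

Call:
{"name": "play_rows", "arguments": {
  "commands": [
    [0,0.001,0,0],
    [0,0.001,0,0]
  ]
}}

```text
t: 13.65
eef_pos: [0.5051, 0.089, 0.2529]
tool_rot: [-0.0, -0.006, 1.0, -0.0]
contact_force: [-0.4, -3.7, -3.3]
gripper_width: 0.154
```

Call:
{"name": "play_rows", "arguments": {
  "commands": [
    [0,0.001,0,0],
    [0,0.001,0,0]
  ]
}}

```text
t: 13.85
eef_pos: [0.5051, 0.0911, 0.2529]
tool_rot: [0.0, -0.006, 1.0, 0.0]
contact_force: [0.2, -2.7, -2.2]
gripper_width: 0.151
```

Call:
{"name": "play_rows", "arguments": {
  "commands": [
    [0,0.001,0,0],
    [0,0.001,0,0]
  ]
}}

```text
t: 14.05
eef_pos: [0.505, 0.0932, 0.2529]
tool_rot: [-0.0, -0.006, 1.0, 0.0]
contact_force: [0.5, -3.8, -1.5]
gripper_width: 0.155
```

Call:
{"name": "play_rows", "arguments": {
  "commands": [
    [0,0.0005,0,0],
    [0,0.0005,0,0]
  ]
}}

```text
t: 14.25
eef_pos: [0.505, 0.0941, 0.2529]
tool_rot: [-0.0, -0.006, 1.0, -0.0]
contact_force: [-0.4, -4.1, -2.4]
gripper_width: 0.151
```

Call:
{"name": "play_rows", "arguments": {
  "commands": [
    [0,0.0005,0,0],
    [0,0.0005,0,0]
  ]
}}

```text
t: 14.45
eef_pos: [0.505, 0.0951, 0.2529]
tool_rot: [-0.0, -0.006, 1.0, -0.0]
contact_force: [-0.8, -3.4, -1.0]
gripper_width: 0.152
```

Call:
{"name": "play_rows", "arguments": {
  "commands": [
    [0,0.0005,0,0],
    [0,0.0005,0,0]
  ]
}}

```text
t: 14.65
eef_pos: [0.505, 0.0961, 0.2529]
tool_rot: [-0.0, -0.006, 1.0, 0.0]
contact_force: [-0.2, -3.7, -1.8]
gripper_width: 0.153
```

Call:
{"name": "play_rows", "arguments": {
  "commands": [
    [0,0.0005,0,0],
    [0,0.0005,0,0]
  ]
}}

```text
t: 14.85
eef_pos: [0.505, 0.0971, 0.2529]
tool_rot: [-0.0, -0.006, 1.0, 0.0]
contact_force: [-0.4, -3.6, -1.1]
gripper_width: 0.15
```

Call:
{"name": "play_rows", "arguments": {
  "commands": [
    [0,0.0005,0,0],
    [0,0.0005,0,0]
  ]
}}

```text
t: 15.05
eef_pos: [0.505, 0.0981, 0.2529]
tool_rot: [-0.0, -0.006, 1.0, 0.0]
contact_force: [0.3, -4.4, -1.9]
gripper_width: 0.152
```

Call:
{"name": "play_rows", "arguments": {
  "commands": [
    [0,0.0005,0,0],
    [0,0.0005,0,0]
  ]
}}

```text
t: 15.25
eef_pos: [0.5049, 0.0991, 0.2529]
tool_rot: [-0.0, -0.006, 1.0, 0.0]
contact_force: [-0.4, -3.7, -2.8]
gripper_width: 0.153
```

Call:
{"name": "play_rows", "arguments": {
  "commands": [
    [0,0.0005,0,0],
    [0,0.0005,0,0]
  ]
}}

```text
t: 15.45
eef_pos: [0.5049, 0.1001, 0.2529]
tool_rot: [0.0, -0.006, 1.0, -0.0]
contact_force: [1.0, -3.9, -1.7]
gripper_width: 0.151
```

Call:
{"name": "play_rows", "arguments": {
  "commands": [
    [0,0.0005,0,0],
    [0,0.0005,0,0]
  ]
}}

```text
t: 15.65
eef_pos: [0.5049, 0.101, 0.2529]
tool_rot: [-0.0, -0.006, 1.0, -0.0]
contact_force: [0.4, -4.8, -0.7]
gripper_width: 0.147
```

Call:
{"name": "play_rows", "arguments": {
  "commands": [
    [0,0.0005,0,0],
    [0,0.0005,0,0]
  ]
}}

```text
t: 15.85
eef_pos: [0.5049, 0.102, 0.2529]
tool_rot: [-0.0, -0.006, 1.0, -0.0]
contact_force: [1.0, -3.9, -1.1]
gripper_width: 0.152
```

Call:
{"name": "play_rows", "arguments": {
  "commands": [
    [0,0.0005,0,0],
    [0,0.0005,0,0]
  ]
}}

```text
t: 16.05
eef_pos: [0.505, 0.1027, 0.2529]
tool_rot: [0.0, -0.006, 1.0, -0.0]
contact_force: [-0.6, -6.5, -1.1]
gripper_width: 0.151
```

Call:
{"name": "play_rows", "arguments": {
  "commands": [
    [0,0.0004,0,0]
  ]
}}

```text
t: 16.15
eef_pos: [0.505, 0.1028, 0.253]
tool_rot: [0.0, -0.006, 1.0, -0.0]
contact_force: [0.7, -7.9, -0.7]
gripper_width: 0.147
```

Call:
{"name": "play_rows", "arguments": {
  "commands": [
    [0,0.0004,0,0],
    [0,0,0,0]
  ]
}}

```text
t: 16.35
eef_pos: [0.5051, 0.1028, 0.253]
tool_rot: [0.0, -0.006, 1.0, -0.001]
contact_force: [0.5, -7.9, -0.3]
gripper_width: 0.148
```

Call:
{"name": "play_rows", "arguments": {
  "commands": [
    [0,0.0005,0,0],
    [0,0,0,0]
  ]
}}

```text
t: 16.55
eef_pos: [0.5051, 0.1029, 0.253]
tool_rot: [0.0, -0.006, 1.0, -0.001]
contact_force: [1.3, -8.6, 0.2]
gripper_width: 0.15
```

Call:
{"name": "play_rows", "arguments": {
  "commands": [
    [0,0.0005,0,0],
    [0,0.0005,0,0],
    [0,0,0,0]
  ]
}}

```text
t: 16.85
eef_pos: [0.5052, 0.1032, 0.2531]
tool_rot: [0.0, -0.006, 1.0, -0.001]
contact_force: [0.9, -11.5, 1.6]
gripper_width: 0.152
```

```bash
python3 s.py
```

```text
t 16.85 [0.5052 0.1032 0.2531] yaw 0.6299999999999955 zdir [ 6.0e-04 -2.6e-03 -1.0e+00] F [  0.87 -11.47   1.61] M [-2.06 -0.18  0.23] 0.15153802799916596
```

Call:
{"name": "play_rows", "arguments": {
  "commands": [
    [0,0.0004,0,0],
    [0,0,0,0],
    [0,0,0,0],
    [0,0,0,0],
    [0,0,0,0],
    [0,0,0,0],
    [0,0,0,0]
  ]
}}

```text
t: 17.55
eef_pos: [0.5052, 0.1033, 0.2531]
tool_rot: [0.0, -0.005, 1.0, -0.001]
contact_force: [0.9, -12.9, 0.9]
gripper_width: 0.154
```

```bash
python3 s.py
```

```text
t 17.55 [0.5052 0.1033 0.2531] yaw 0.6099999999999994 zdir [ 7.0e-04 -2.9e-03 -1.0e+00] F [  0.87 -12.94   0.9 ] M [-2.27 -0.18  0.29] 0.15404723802034037
```

Call:
{"name": "play_rows", "arguments": {
  "commands": [
    [0,0,0,0],
    [0,0,0,0],
    [0,0,0,0],
    [0,0,0,0],
    [0,0,0,0],
    [0,0,0,0]
  ]
}}

```text
t: 18.15
eef_pos: [0.5052, 0.1032, 0.2531]
tool_rot: [0.0, -0.005, 1.0, -0.001]
contact_force: [2.1, -12.6, 0.9]
gripper_width: 0.153
```

```bash
python3 s.py; python3 - <<'E'
from edges import *
c,T=cam('top'); f=c['frame']; cv2.imwrite('pics/t5.png',cv2.resize(f[155:265,130:330],None,fx=4,fy=4,interpolation=cv2.INTER_CUBIC))
c,T=cam('scene'); f=c['frame']; cv2.imwrite('pics/s5.png',cv2.resize(f[110:240,200:400],None,fx=4,fy=4,interpolation=cv2.INTER_CUBIC))
E
```

```text
t 18.15 [0.5052 0.1032 0.2531] yaw 0.6099999999999994 zdir [ 7.0e-04 -2.9e-03 -1.0e+00] F [  2.08 -12.61   0.94] M [-2.26 -0.11  0.32] 0.15321181125945377
```

View pics/s5.png

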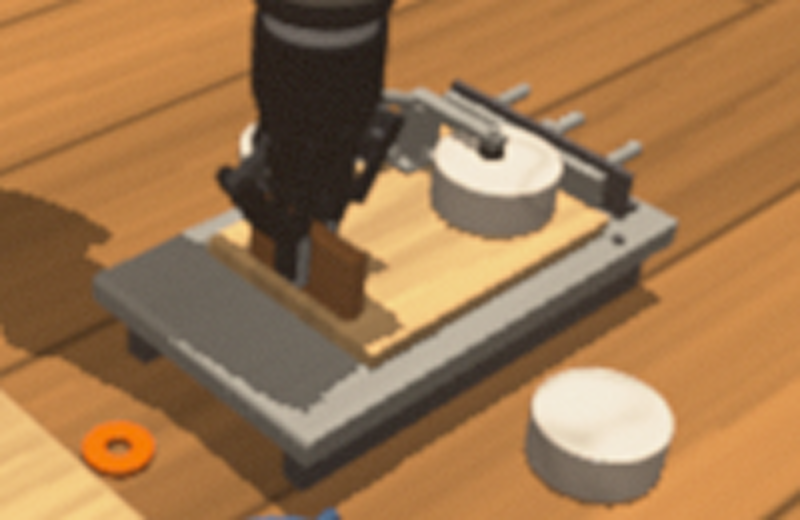

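View pics/t5.png

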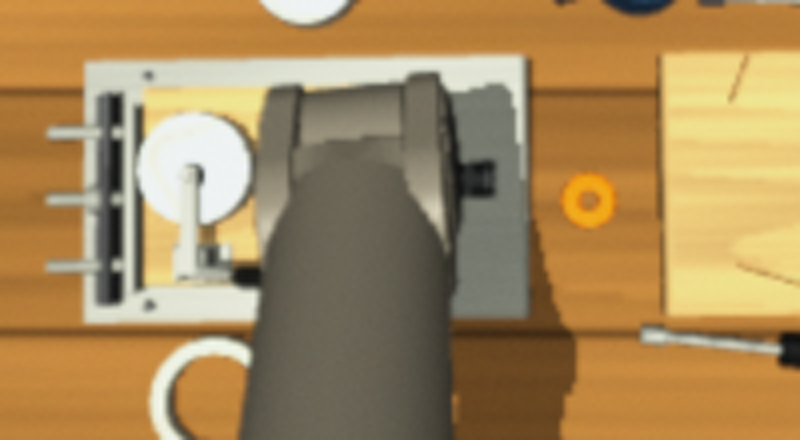

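Call:
{"name": "play_rows", "arguments": {
  "commands": [
    [0,-0.0005,0,0],
    [0,-0.0003,0,0],
    [0,0,0,0]
  ]
}}

```text
t: 18.55
eef_pos: [0.5052, 0.1031, 0.2531]
tool_rot: [0.0, -0.006, 1.0, -0.001]
contact_force: [-0.3, -9.5, 0.8]
gripper_width: 0.151
```

```bash
python3 s.py
```

```text
t 18.55 [0.5052 0.1031 0.2531] yaw 0.6400000000000006 zdir [ 7.0e-04 -2.1e-03 -1.0e+00] F [-0.28 -9.52  0.84] M [-1.89 -0.13  0.24] 0.1506320421032399
```

Call:
{"name": "play_rows", "arguments": {
  "commands": [
    [0,0,0,0],
    [0,0,0,0],
    [0,0,0,0],
    [0,0,0,0],
    [0,0,0,0],
    [0,0,0,0],
    [0,0,0,0],
    [0,0,0,0]
  ],
  "claw": 0.06,
  "force": 20
}}

```text
t: 19.35
eef_pos: [0.5049, 0.105, 0.2529]
tool_rot: [0.0, -0.006, 1.0, 0.0]
contact_force: [0.8, -0.1, 0.2]
gripper_width: 0.707
```

```bash
python3 s.py; python3 - <<'E'
from edges import *
c,T=cam('top'); f=c['frame']; cv2.imwrite('pics/t6.png',cv2.resize(f[155:265,130:330],None,fx=4,fy=4,interpolation=cv2.INTER_CUBIC))
c,T=cam('wrist'); cv2.imwrite('pics/w6.png',c['frame'])
E
```

```text
t 19.35 [0.5049 0.105  0.2529] yaw 0.7199999999999989 zdir [ 0.  0. -1.] F [ 0.78 -0.07  0.2 ] M [-0.01 -0.04 -0.01] 0.7072937603302842
```

View pics/w6.png

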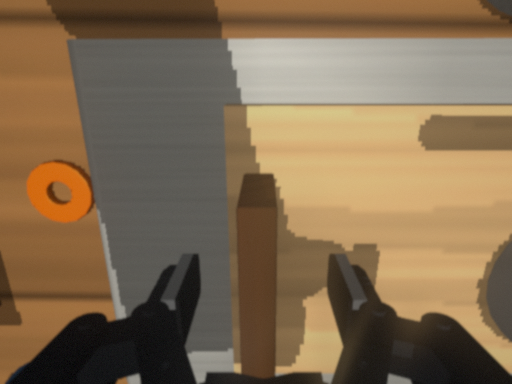

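View pics/t6.png

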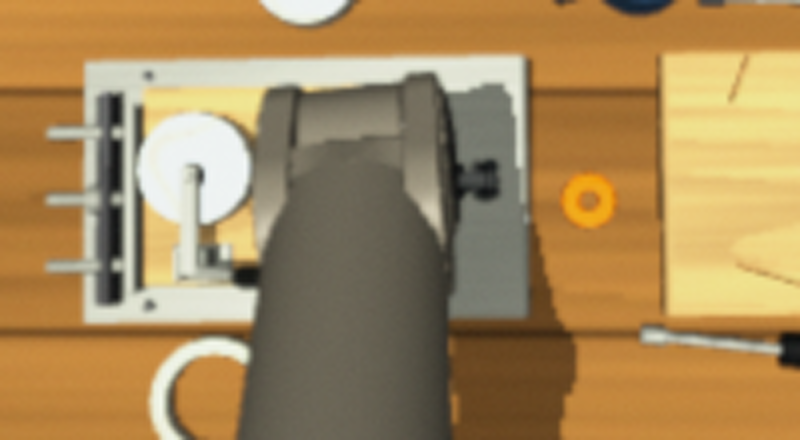

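Call:
{"name": "play_rows", "arguments": {
  "commands": [
    [0,0,-0.005,0],
    [0,0,-0.01,0],
    [0,0,-0.015,0],
    [0,0,-0.02,0],
    [0,0,-0.02,0],
    [0,0,-0.02,0],
    [0,0,-0.02,0],
    [0,0,-0.02,0],
    [0,0,0,0],
    [0,0,0,0]
  ]
}}

```text
t: 20.45
eef_pos: [0.5048, 0.1049, 0.3835]
tool_rot: [0.001, -0.006, 1.0, 0.0]
contact_force: [0.1, -0.8, -1.5]
gripper_width: 0.706
```

```bash
python3 s.py; python3 - <<'E'
from edges import *
c,T=cam('scene'); f=c['frame']; cv2.imwrite('pics/s7.png',cv2.resize(f[110:240,200:400],None,fx=4,fy=4,interpolation=cv2.INTER_CUBIC))
c,T=cam('wrist'); cv2.imwrite('pics/w7.png',c['frame']); X=cloud(c,T)
m=(X[...,2]>.108)&(X[...,2]<.125)&(X[...,1]<.15)&(X[...,1]>.05)&(X[...,0]>.4)&(X[...,0]<.6)
r=cv2.minAreaRect((X[m][:,:2]*1000).astype(np.float32)); print('bar',r)
b=(X[...,2]>.066)&(X[...,2]<.08)&(X[...,1]<.3)&(X[...,1]>.05)&(X[...,0]>.42)&(X[...,0]<.59)
P=X[b]; A=np.c_[P[:,:2],np.ones(len(P))]; print('plane',np.linalg.lstsq(A,P[:,2],rcond=None)[0],np.median(P[:,2]))
E
```

```text
t 20.45 [0.5048 0.1049 0.3835] yaw 0.7199999999999989 zdir [ 1.1e-03  8.0e-04 -1.0e+00] F [ 0.14 -0.76 -1.47] M [-0.02 -0.04 -0.01] 0.7060205610461662
bar ((504.9048767089844, 102.71436309814453), (90.56295013427734, 13.84389877319336), 0.5083425045013428)
plane [-0.00172594  0.00495862  0.07165091] 0.07152822424901076
```

View pics/s7.png

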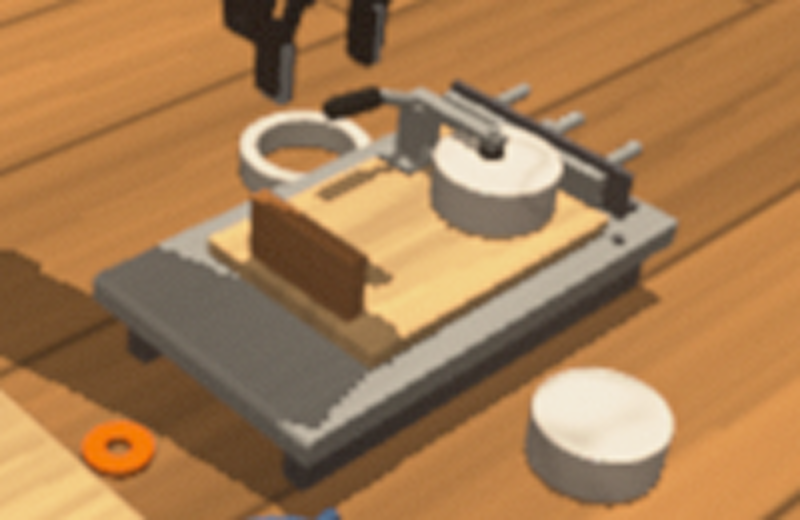

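View pics/w7.png

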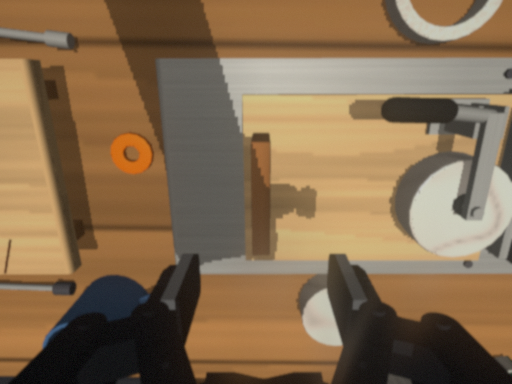

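The board lies flat and released, with the bar at (0.505, 0.103). One more look, this time at the gap between nose and plate.

Call:
{"name": "play_rows", "arguments": {
  "commands": [
    [0,0.02,-0.01,0],
    [0,0.03,0,0],
    [0,0.03,0,0],
    [0,0.03,0,0],
    [0,0.03,0,0],
    [0,0.02,0,0],
    [0,0,0,0],
    [0,0,0,0],
    [0,0,0,0]
  ]
}}

```text
t: 21.45
eef_pos: [0.5032, 0.2633, 0.3926]
tool_rot: [-0.0, -0.005, 1.0, -0.001]
contact_force: [-0.2, 0.3, -0.6]
gripper_width: 0.705
```

```bash
python3 s.py; python3 - <<'E'
from edges import *
c,T=cam('wrist'); f=c['frame']; cv2.imwrite('pics/w8.png',cv2.resize(f,(800,600),interpolation=cv2.INTER_CUBIC))
X=cloud(c,T)
m=(X[...,2]>.087)&(X[...,2]<.1)&(X[...,1]<.35)&(X[...,1]>.27)&(X[...,0]>.4)&(X[...,0]<.6)
P=X[m];print(len(P)); r=cv2.minAreaRect((P[:,:2]*1000).astype(np.float32)); print('plate top',r, np.sort(P[:,1])[[0,20,100]])
b=(X[...,2]>.068)&(X[...,2]<.076)&(X[...,1]<.34)&(X[...,1]>.1)&(X[...,0]>.43)&(X[...,0]<.58)
P=X[b]; print('nose max y',np.sort(P[:,1])[[-100,-20,-1]])
E
```

```text
t 21.45 [0.5032 0.2633 0.3926] yaw 0.5900000000000034 zdir [-4.0e-04 -1.1e-03 -1.0e+00] F [-0.22  0.28 -0.57] M [-0.06 -0.02 -0.01] 0.7049344506335764
3777
plate top ((489.1192321777344, 309.9994201660156), (151.79762268066406, 78.95188903808594), 0.39515963196754456) [0.27041646 0.27462748 0.30684904]
nose max y [0.32779849 0.32864915 0.32903443]
```

View pics/w8.png

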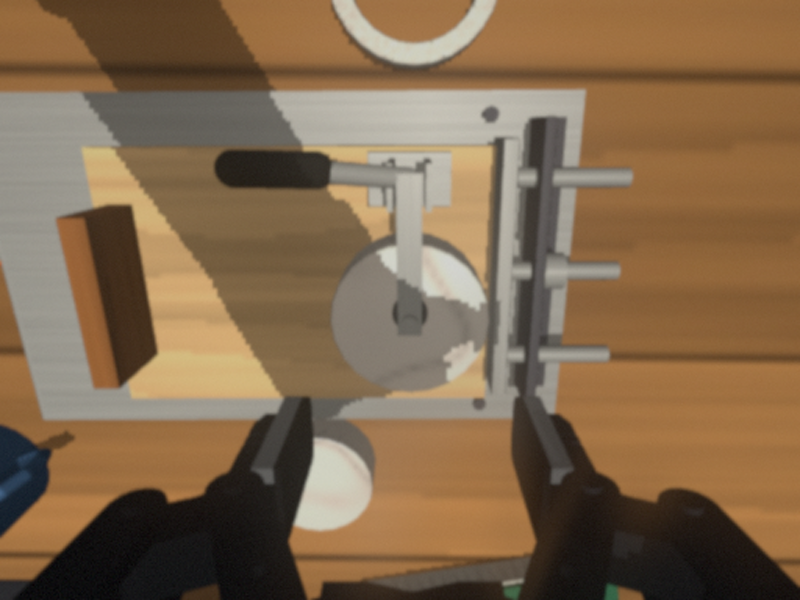

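The wrist view shows the nose edge lying along the plate, from about (495,145) to (487,395), with no bed visible between them. The bar has not moved, and the gripper is clear of the board. I hand in.

```bash
python3 -c "
from station import bot
print(bot.hand_in())"
```

```text
the job is handed in; nothing more can be done
None
```

I slid the board across the gap onto the bed, pressed it home against the stop plate, released it and handed the job in. The hand-in gave no verdict.

- **Crossing:** I gripped the grab bar from above and slid the board level, with a light hold-down on the tail. I paused twice while it bridged the gap. At the second pause I eased the tail up so that the nose bore on the bed. That load on the bed is inferred from the wrist force, not measured directly.
- **Pressing:** Creeping forward, I felt the plate with the nose near y = 0.307 m. I held a wrist push of about 12.5 to 13 N for 1.3 s. Sliding friction was about 4 N, so the push on the stop was roughly 9 to 13 N. I eased off slightly before letting go.
- **Last checks:**
  - The bar stayed where it was when I let go (y about 0.103 m), and the wrist force fell to about zero.
  - The board's top is level within about 5 mrad.
  - It is square to the bed within about 0.3° and within about 1 mm of its middle line.
  - In the wrist view the nose lies along the plate with no visible gap.
- **Not verified:** I could not see or read the touch pin. That it is pushed in is inferred from the nose lying against the plate. I saw no bench item out of place in the views, but I did not measure them again.

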